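Make the bench lathe safe and start it

ROBOT

A 6-joint arm with a two-finger parallel gripper is mounted at the origin on the work surface. World frame = base frame: x ahead of the robot, y to its left, z up, the work surface at z = 0. Lengths are in m, angles in rad, forces in N, time in s.
With the tool pointing down it reaches from about 0.3 to 0.775 m from the base axis. Payload 14.6 kg.
Tool frame: the origin (TCP) lies at the centre of the arm's flange, where the gripper is bolted on; the fingertips stand 173 mm ahead of it and the grasp point (between the pads) lies 155 mm ahead of it (manip.pinch_z is the z of the grasp point in the tool frame, in m); z points along the fingers, y is the line along which they close (so a half turn about z gives the same grasp; the last joint's range is limited). The gripper opens to 85 mm and grips with 20 to 120 N. Pads are 22 mm wide; open, the fingers measure 114 mm over their backs; the gripper's body (76 mm by 85 mm) begins 54 mm behind the grasp point. The pads swing forward as they close: fully open they stand 13 mm farther back than shut.
Start: joints at [-1.374, 0.3, 1.521, -0, 1.321, -0.067], TCP at [0.143, -0.531, 0.405] pointing down, gripper open.
Joint ranges: [-3.03, 3.03], [-0.79, 2.21], [0.23, 2.52], [-1.04, 4.18], [0, 3.07], [-2.55, 2.55]. Speed limits (rad/s): [2.22, 2.22, 2.57, 3.14, 3.14, 3.14].

INTERFACE

Orientations are given as [roll, pitch, yaw] about the fixed x, y, z axes, in that order (R = Rz(yaw) Ry(pitch) Rx(roll)).
In Python, from rig import manip, get_image gives the robot as it stands. The module is installed in compiled form; this text tells all that it offers.
- The arm moves only by the tool apply_moves, never from a script. Its argument "plan" is text: rows parted by semicolons, each of 5 numbers parted by spaces: the shift along the tool's x, y, z in cm, then the turn about the tool's z in rad, then the opening in per cent of the stroke, from 0 (shut) to 100 (fully open). A call has 1 to 8 rows; each row shifts and turns the commanded pose from where the row before left it, along the tool's axes as they then stand; what a row does not reach is not made up. A row lasts 1/8 s, in which the tool goes at most 62.5 mm and 10.7 degrees, less where a joint would pass 70% of its speed; a pose out of reach is approached as far as the arm can. A call is refused whole if a number of a shift passes 6.25 or a number of a turn 0.188, either way. A call with a gripper value outside its range is refused whole. The fingers move at their own pace and stop on an object; the grip force is fixed at half the most. Time passes only in rows, so rows that do not move let the fingers close. It gives the time, the measured TCP pose, the force, the opening and the grip force at its end, in the units of the state.
- manip.get_obs(): the state, without advancing time (a new reading comes with each control period).
- get_image(name): name is "side" or "top" or "wrist"; returns a dict with "frame" (384x512x3 uint8, red, green, blue), "K" (3x3 intrinsics, pixels), "camera_from_world" (4x4, takes a point from world to camera coordinates); the wrist camera has in their place "tool_from_camera" (4x4, takes a point from camera to tool coordinates, whose origin is the TCP and whose axes are the flange's). Camera axes: x right, y up, looking along -z (the intrinsics and any distortion apply to the point x, -y, -z); pixel columns grow to the right and rows downward; lengths in m; the calibration is good to about 2 mm. A picture is of the moment at which its call begins: read the wrist's pose just before it. There is no depth.
- manip.finish_job(): hands the job in; it is judged then, once.
The state is a dict: "clock": time; "joint_pos": joint angles; "dq": joint speeds; "tau": joint torques, N m; "tcp_pos": TCP position; "ee_rot": TCP orientation; "contact_force": force on the tool from outside, world axes, zero at the start; "wrist_torque": the same for the moment, N m; "gripper_width": finger opening in m; "grasp_force": force on a finger pad.
Only numpy, scipy, OpenCV 4.12 (cv2) and the standard library are available. Lean on these libraries where they do the work, as an engineer would, in place of code of your own. Each camera call takes 0.05 s, during which the arm holds its last target. There are 200 camera calls.

TASK

Someone left the key in the chuck of the little bench lathe: take it out and lay it in the big compartment of the tool tray without dropping it, then swing the chuck guard fully down. Only then press the start button (the small one, not the mushroom-headed stop) fully home and let it spring back. Do not shift the parts box, oil bottle, piston or spanner.

Things in the scene. Friction and masses are not known exactly. Their poses are not given: they have to be found in the camera images.
- lathe: Small grey bench lathe, fixed, 430 mm long (its y), 250 deep (its x), 190 high. Origin on the bench below the spindle axis; its front (the operator's side) faces its -x, y runs along the spindle towards the headstock, z up. Headstock housing: x -130 to 80, y 60 to 215 mm, flat top at z 190 from x -20 to 80, sloping panel in front of that. Chip tray and bed are below z 70.
- socket (a point): mouth of the key socket in the top of the steel three-jaw chuck: lathe frame x 0, y 30, z 160 mm; axes as the lathe's. Socket 20 mm deep, straight up. The chuck is 80 mm across, lies along the lathe's y from 4 to 54 mm, axis at z 120. A 24 mm bar juts from it to y -47.
- panel (a point): middle of the sloping control panel at the front of the headstock: lathe frame x -75, y 137.5, z 157.5 mm. This frame: z out of the panel (30.6 degrees from vertical, towards the operator), y the lathe's y, x up the slope. Panel 128 mm (x) by 155 mm (y).
- tailstock_top (a point): centre of the top of the tailstock, 50 x 60 mm, lathe frame x 0, y -150, z 150 mm; hand wheels behind it reach to y -212
- carriage (a joint): how far the carriage stands back from the chuck: 0 to 0.05 m along the lathe's -y. Carriage 50 mm wide, its middle at lathe y -42 mm less this value; its tool post tops out at z 152 mm, x -35. Very stiff; need not be moved.
- key: Steel T-handled chuck key, about 0.16 kg, standing loosely in the socket at the start. Origin at its drive end, z along the shank to the handle, 100 mm long: 8 mm drive (lowest 24 mm), 17 mm collar up to 46 mm, then a 12 mm shank. The T bar, 10 mm thick, 90 mm long, runs along the key's x at z 92 mm; any heading.
- key_bar (a point): centre of the key's T bar, 92 mm from its drive end; the bar runs along this frame's x, z points along the shank away from the drive end
- key_mid (a point): point on the axis of the key's shank 55 mm from the drive end
- tray: Pressed-steel tool tray, fixed, 200 mm (its x) by 130 mm (its y), 28 mm high, floor 3 mm thick; origin at the centre of its underside. A 25 mm high wall at x 56 mm parts the big compartment (x -97 to 54, y -62 to 62 mm, empty) from a small one with two tool bits. It stands left or right of the lathe.
- tray_in (a point): centre of the floor of the tray's big compartment, which is 151 mm (tray x) by 124 mm (tray y) inside; axes as the tray's
- guard (a joint): angle of the chuck guard: 0 is fully down over the chuck, it starts tipped back at about 1.95 to 2.25 rad, end stop 2.35. The hinge is stiff (2 to 3 N at the lip) and stays where it is left.
- guard_hinge (a point): middle of the guard's hinge, lathe frame x 70, y 17.5, z 172 mm; the hinge axis is the lathe's y. The frame turns with the guard and agrees with the lathe's at 0: positive angle tips the guard up and away from the operator.
- guard_lip (a point): middle of the black 12 mm bar along the guard's free edge. Guard: clear plastic 4 mm thick, black edges, 75 mm wide along the hinge. In the hinge's frame it is flat from (0, 0) to x -100, z 10 mm, then bends down to the bar at x -140, z -30 mm. Down, it clears the chuck but not a key standing in it; its top is then at z 184 mm.
- start (a joint): travel of the start button, 0 out, 0.006 m fully down; 1.5 N to begin, 5 N fully down; springs back
- start_top (a point): centre of the top of the start button: flat-topped round black cap, 26 mm across, in a 42 mm steel bezel, at the left of the control panel, standing 15 mm out of the panel and 10 mm above the bezel when out. Frame: z out of the panel, against which it is pressed; y the lathe's y. A knob 34 mm across stands 56 mm up the slope from it.
- stop (a joint): travel of the stop button, 0 out, 0.006 m down; must not be pressed
- stop_top (a point): centre of the top of the stop button: a black mushroom head 40 mm across standing 25 mm out of the panel, 70 mm to the right (lathe -y) of the start button
- parts_box: closed clear plastic box of parts, 200 x 135 x 97 mm high, on the side of the lathe where the tray is not; origin under its centre. Bystander.
- oil: oil bottle, 52 mm across, 140 mm high, standing between robot and lathe; origin under its centre. Bystander.
- piston: engine piston standing on its crown, 76 mm across, 62 mm high, between robot and lathe; origin under its centre. Bystander.
- spanner: spanner about 170 mm long lying behind the lathe. Bystander.
Mind the look-alikes: they are no part of the job. Leave any blue look-alike of the tray alone. Several things have the shape of the key; the one meant has the colours described above.

How it is judged:
By the outcome, as a careful person would: the job done as asked, in the order asked, and still so for the second after the job is handed in, with the robot touching nothing.
It also fails if it takes over 61 s, if anything falls off the work surface, if the arm or the gripper's body presses on something with over 40 N, if the wrist force passes 120 N, or if a joint passes its speed limit or range.

## Working session

There is one attempt and no reset: what is moved stays moved. The work goes in short steps, Python scripts to look and compute and a tool call to move; the robot and the scene stay as the last step left them, time stands still between calls to the robot, and variables do not carry over. Pictures are saved under pics/ and viewed, at most 10 in all, crops included, and the job is handed in when it is done.

Besides the shell and the picture viewer there is one more tool, called as name(argument=value, ...) on one line, values as JSON. apply_moves: Moves the arm, as the interface text tells. Its arguments: {"type":"object","properties":{"plan":{"type":"string"}},"required":["plan"]}

```bash
mkdir -p pics; cat > h.py <<'E'
import numpy as np, cv2
from rig import manip, get_image
from scipy.spatial.transform import Rotation as R
def snap(n,f):
    o=manip.get_obs(); d=get_image(n); cv2.imwrite(f'pics/{f}.png',d['frame'][:,:,::-1])
    if n=='wrist':
        T=np.eye(4);T[:3,:3]=R.from_euler('xyz',o['ee_rot']).as_matrix() if len(np.ravel(o['ee_rot']))==3 else np.array(o['ee_rot']).reshape(3,3);T[:3,3]=o['tcp_pos']
        wc=T@d['tool_from_camera']
    else: wc=np.linalg.inv(d['camera_from_world'])
    np.savez(f'pics/{f}.npz',K=d['K'],wc=wc,dist=np.array(d.get('dist',[0.])))
    return d
def ray(f,uv):
    z=np.load(f'pics/{f}.npz');K,wc=z['K'],z['wc']
    x=np.linalg.solve(K,[uv[0],uv[1],1.]); v=wc[:3,:3]@[x[0],-x[1],-1.]
    return wc[:3,3],v/np.linalg.norm(v)
def onz(f,uv,h):
    c,v=ray(f,uv); return c+v*(h-c[2])/v[2]
def proj(f,p):
    z=np.load(f'pics/{f}.npz');K,wc=z['K'],z['wc']
    q=np.linalg.inv(wc)@np.append(p,1); q=K@[q[0],-q[1],-q[2]]; return q[:2]/q[2]
def tri(*a):
    A=0;b=0;L=[ray(f,u) for f,u in a]
    for c,v in L:
        M=np.eye(3)-np.outer(v,v);A=A+M;b=b+M@c
    p=np.linalg.solve(A,b); return p,[np.linalg.norm((np.eye(3)-np.outer(v,v))@(p-c)) for c,v in L]
E
python3 - <<'E'
from h import *
print(manip.get_obs(), manip.pinch_z)
for n in('side','top','wrist'):
    d=snap(n,n+'0'); print({k:(v if k!='frame' else v.shape) for k,v in d.items()})
a=cv2.imread('pics/side0.png');b=cv2.imread('pics/top0.png')
cv2.imwrite('pics/s0.png',cv2.resize(a,(800,600),interpolation=cv2.INTER_CUBIC));cv2.imwrite('pics/t0.png',cv2.resize(b,(800,600),interpolation=cv2.INTER_CUBIC))
E
```

```text
{'clock': 0.0, 'joint_pos': array([-1.37358104e+00,  3.00473474e-01,  1.52159808e+00,  2.70732210e-05,
        1.32069644e+00, -6.66049862e-02]), 'dq': array([ 0.00063546,  0.00044492, -0.00020245,  0.00131015, -0.00076131,
        0.00069866]), 'tau': array([ 1.10577406e-03, -5.43506348e+01, -3.61797667e+01, -8.95256971e-05,
        4.02693040e-03, -2.12703173e-05]), 'tcp_pos': array([ 0.14341313, -0.53093642,  0.4041127 ]), 'ee_rot': array([-3.14042167e+00, -1.04390471e-04,  2.63813493e-01]), 'contact_force': array([-0.13755623,  0.79061483,  0.66757253]), 'wrist_torque': array([-0.01749821,  0.0020023 , -0.01291976]), 'grasp_force': 0.0, 'gripper_width': 0.08555821967303563} 0.1547
{'frame': (384, 512, 3), 'K': array([[467.33783554,   0.        , 254.15316323],
       [  0.        , 467.33783554, 190.62264811],
       [  0.        ,   0.        ,   1.        ]]), 'camera_from_world': array([[ 0.95421969, -0.2989373 , -0.01006311, -0.49996622],
       [ 0.20712472,  0.6361299 ,  0.7432618 , -0.31277797],
       [-0.21578723, -0.71131936,  0.66892498, -1.39286786],
       [ 0.      
[... 344 characters left out ...]
 ,  0.0970036 , -0.56944002],
       [-0.09724103, -0.01228596,  0.99518503, -1.22578541],
       [ 0.        ,  0.        ,  0.        ,  1.        ]])}
{'frame': (384, 512, 3), 'K': array([[284.69886823,   0.        , 260.14843766],
       [  0.        , 284.69886823, 186.28070275],
       [  0.        ,   0.        ,   1.        ]]), 'tool_from_camera': array([[ 6.88366799e-04,  9.61219383e-01,  2.75784018e-01,
         7.03227117e-02],
       [ 9.99999223e-01, -3.75084723e-04, -1.18871123e-03,
        -1.51395290e-03],
       [-1.03916990e-03,  2.75784622e-01, -9.61218894e-01,
         3.17576297e-02],
       [ 0.00000000e+00,  0.00000000e+00,  0.00000000e+00,
         1.00000000e+00]])}
```

View pics/s0.png

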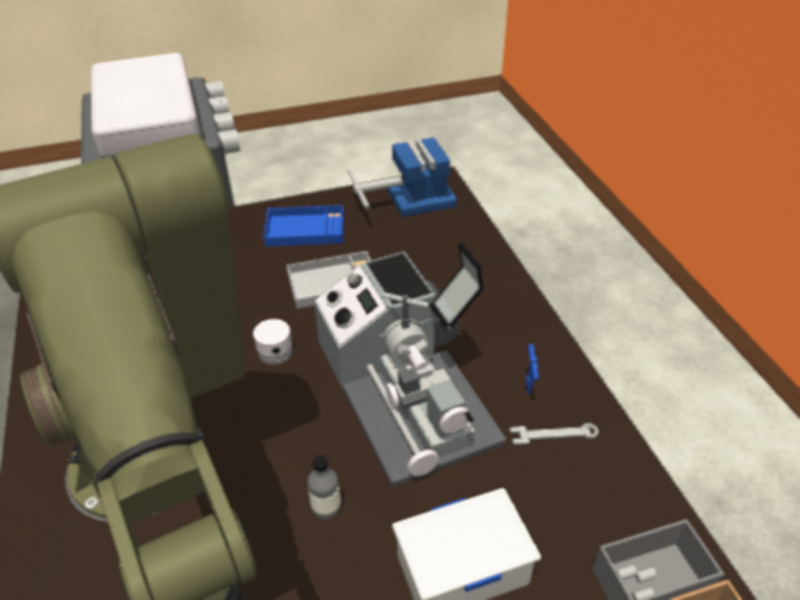

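View pics/t0.png

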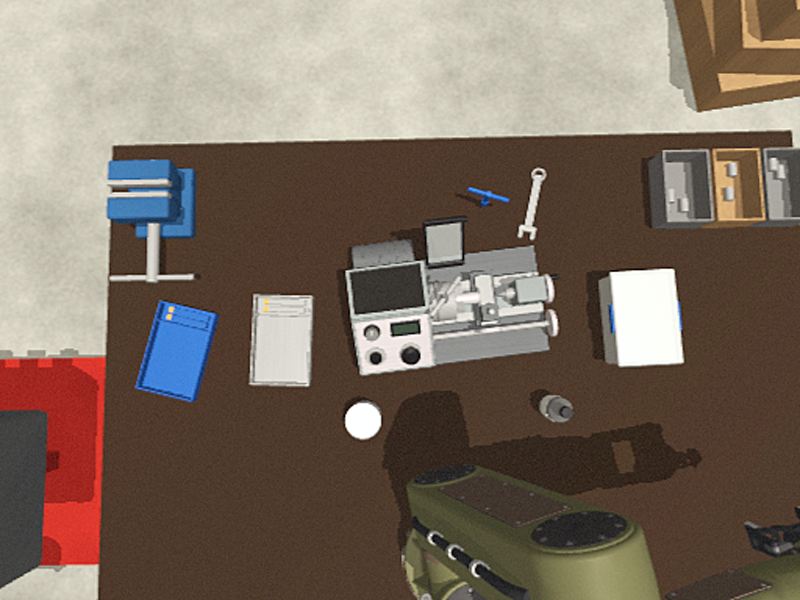

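The steel key stands in the chuck, side view (405,310). The blue T key behind the lathe, side (532,370) and top (487,196), is a look-alike. So is the blue tray, top (177,350); the grey tray is at top (282,340). I'll confirm this in an enlarged crop.

```bash
python3 - <<'E'
import cv2,numpy as np
t=cv2.imread('pics/top0.png')[130:250,215:365];s=cv2.imread('pics/side0.png')[150:270,195:315]
cv2.imwrite('pics/c1.png',cv2.resize(t,None,fx=5,fy=5,interpolation=cv2.INTER_CUBIC))
cv2.imwrite('pics/c2.png',cv2.resize(s,None,fx=5,fy=5,interpolation=cv2.INTER_CUBIC))
E
```

```text
(no output)
```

View pics/c1.png

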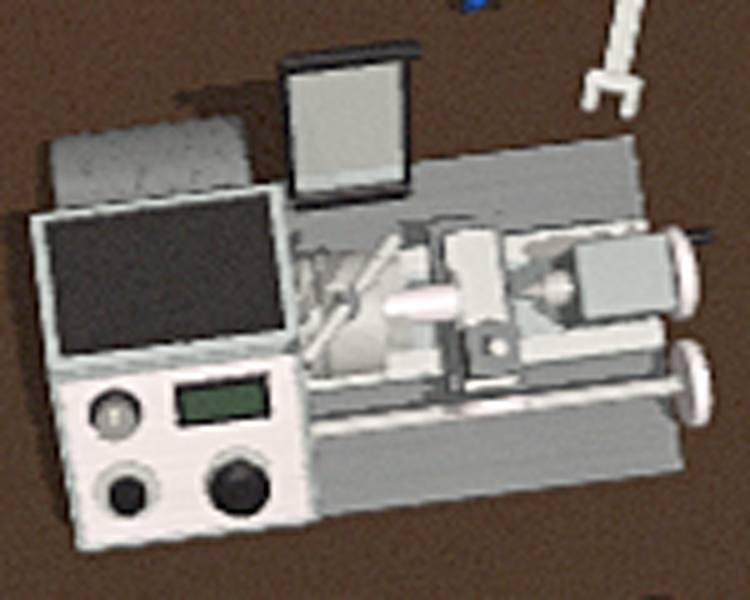

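View pics/c2.png

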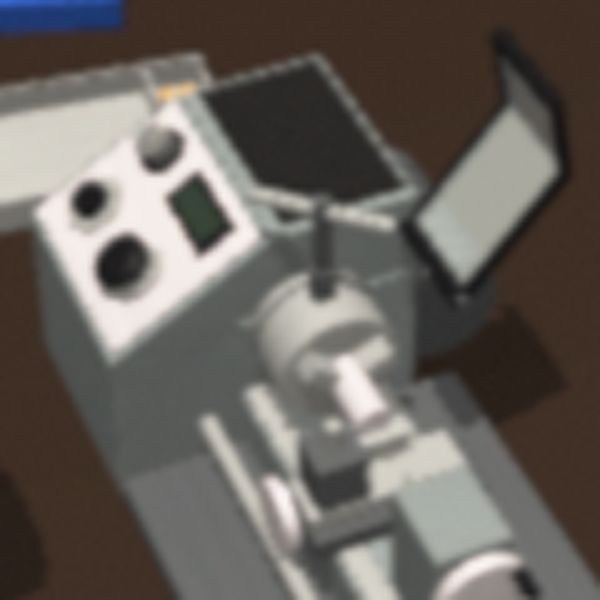

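The crops confirm it. The steel T key, with a light bar and dark shank, stands in the chuck: c1 bar ends (395,240)/(308,362), c2 ends (255,193)/(397,226). The blue ones are look-alikes. Start is the small button at c1 (127,496) and stop is the large one at c1 (240,487).

```bash
cat >> h.py <<'E'
def c1(u,v): return 215+(u+.5)/5-.5,130+(v+.5)/5-.5
def c2(u,v): return 195+(u+.5)/5-.5,150+(v+.5)/5-.5
E
python3 - <<'E'
from h import *
np.set_printoptions(precision=4,suppress=True)
P=[((33,215),(80,215,190)),((283,188),(80,60,190)),((300,348),(-20,60,190)),((52,362),(-20,215,190)),((80,550),(-130,215,125)),((318,517),(-130,60,125)),((627,279),(0,-150,150))]
W=np.array([onz('top0',c1(*u),l[2]/1e3)[:2] for u,l in P]);L=np.array([l[:2] for u,l in P])/1e3
wl=W.mean(0);ll=L.mean(0);a=(W-wl);b=(L-ll)
yaw=np.arctan2((b[:,0]*a[:,1]-b[:,1]*a[:,0]).sum(),(b*a).sum())
Rz=R.from_euler('z',yaw).as_matrix();o=np.append(wl-Rz[:2,:2]@ll,0)
print('yaw',yaw,'o',o);print((a-b@Rz[:2,:2].T)*1e3)
np.savez('lathe.npz',R=Rz,o=o)
f=lambda x,y,z:o+Rz@(np.array([x,y,z])/1e3)
print('key est',f(0,30,232))
print('key top',[onz('top0',c1(*u),.232) for u in((395,240),(308,362),(347,300))])
print('key tri',tri(('top0',c1(395,240)),('side0',c2(397,226))),tri(('top0',c1(308,362)),('side0',c2(255,193))))
print('start tri',tri(('top0',c1(127,496)),('side0',c2(92,200))))
print('stop tri',tri(('top0',c1(240,487)),('side0',c2(122,264))))
print('proj key base in side',(proj('side0',f(0,30,160))-[195,150])*5,'top',(proj('top0',f(0,30,160))-[215,130])*5)
# guard lip: top view mid of far bar
print('lip tri',tri(('top0',c1(350,56)),('side0',c2(535,105))))
h=f(70,17.5,172);print('hinge',h)
for q in(1.95,2.1,2.25):
    g=np.array([-140,0,-30]);p=R.from_euler('y',q).apply(g);print(q,f(70+p[0],17.5,172+p[2]),(proj('top0',f(70+p[0],17.5,172+p[2]))-[215,130])*5,(proj('side0',f(70+p[0],17.5,172+p[2]))-[195,150])*5)
for u in((252,295),(313,297),(310,386),(249,384)):
    print('tray',onz('top0',(u[0]*.64,u[1]*.64),.028))
E
```

```text
yaw 0.09388093368886483 o [0.5539 0.0054 0.    ]
[[-3.0215 -0.2699]
 [-3.8398  0.6694]
 [-2.6073  1.844 ]
 [ 6.1639 -1.736 ]
 [-0.4096 -1.7527]
 [ 3.356   0.5558]
 [ 0.3583  0.6895]]
key est [0.5511 0.0352 0.232 ]
key top [array([0.5853, 0.0096, 0.232 ]), array([0.5146, 0.0622, 0.232 ]), array([0.5504, 0.0386, 0.232 ])]
key tri (array([0.5877, 0.0091, 0.2322]), [np.float64(0.0024933167644855293), np.float64(0.0024933167644858065)]) (array([0.5167, 0.0618, 0.2332]), [np.float64(0.0022697027909888918), np.float64(0.0022697027909889316)])
start tri (array([0.4393, 0.1731, 0.1546]), [np.float64(0.0013681490207107965), np.float64(0.0013681490207109086)])
stop tri (array([0.4427, 0.1029, 0.16  ]), [np.float64(0.000439550335449062), np.float64(0.00043955033544904764)])
proj key base in side [318.2509 296.7483] top [343.0624 308.048 ]
lip tri (array([0.685 , 0.0365, 0.2782]), [np.float64(0.00022195531938726764), np.float64(0.00022195531938722394)])
hinge [0.622  0.0294 0.172 ]
1.95 [0.6458 0.0316 0.3132] [363.0757 109.0877] [475.8664  74.84  ]
2.1 [0.6665 0.0336 0.308 ] [357.8394  73.8482] [507.8406  72.7943]
2.25 [0.6863 0.0354 0.2998] [352.5196  42.2134] [537.53    75.2887]
tray [0.581  0.4555 0.028 ]
tray [0.5739 0.3181 0.028 ]
tray [0.3765 0.3252 0.028 ]
tray [0.3831 0.4605 0.028 ]
```

apply_moves(plan="0 0 -1.5 -0.186 100;0 0 -1.5 -0.186 100;0 0 -1.5 -0.186 100;0 0 -1.5 -0.186 100;0 0 0 -0.186 100;0 0 0 -0.186 100;0 0 0 -0.186 100;0 0 0 -0.186 100")

```text
clock: 1.15
tcp_pos: [0.1434, -0.531, 0.4644]
ee_rot: [-3.142, -0.001, 1.758]
contact_force: [-0.0, 0.8, -0.4]
gripper_width: 0.0852
grasp_force: 0.0
```

apply_moves(plan="0 0 0 -0.186 100;0 0 0 -0.186 100;0 0 0 -0.186 100;0 0 0 -0.186 100")

```text
clock: 1.65
tcp_pos: [0.1434, -0.531, 0.4644]
ee_rot: [3.141, -0.0, 2.502]
contact_force: [-0.3, -0.6, 0.1]
gripper_width: 0.0853
grasp_force: 0.0
```

```bash
cat >> h.py <<'E'
def go(p,yaw=None,tip=.155):
    "shift in tool axes (cm) to bring the point `tip` ahead of TCP to world p; turn still needed"
    o=manip.get_obs();M=R.from_euler('xyz',o['ee_rot']).as_matrix()
    d=M.T@(np.array(p)-M[:,2]*tip-o['tcp_pos'])*100
    t=0 if yaw is None else -(yaw-o['ee_rot'][2]+np.pi)%(2*np.pi)
    t=None if yaw is None else -((yaw-o['ee_rot'][2]+np.pi)%(2*np.pi)-np.pi)
    print('clock',o['clock'],'tcp',o['tcp_pos'].round(4),'rot',o['ee_rot'].round(3),'F',o['contact_force'].round(1),'w',o['gripper_width'].round(4),'\n shift cm',d.round(2),'turn',t)
E
python3 -c "
from h import *
go([.532,.050,.32],2.50)"
```

```text
Traceback (most recent call last):
  File "h.py", line 34, in go
    print('clock',o['clock'],'tcp',o['tcp_pos'].round(4),'rot',o['ee_rot'].round(3),'F',o['contact_force'].round(1),'w',o['gripper_width'].round(4),'\n shift cm',d.round(2),'turn',t)
                                                                                                                        ^^^^^^^^^^^^^^^^^^^^^^^^
AttributeError: 'float' object has no attribute 'round'
```

```bash
sed -i "s/o\['gripper_width'\].round(4)/round(o['gripper_width'],4)/; /t=0 if yaw/d" h.py
python3 -c "
from h import *
go([.532,.050,.32],2.50)"
```

```text
clock 1.65 tcp [ 0.1434 -0.531   0.4644] rot [ 3.141 -0.     2.502] F [-0.3 -0.6  0.1] w 0.0853 
 shift cm [ 3.5  69.8  -1.03] turn 0.0019331155511075337
```

apply_moves(plan="0.2 4.3 -0.1 0 100;0.2 4.3 -0.1 0 100;0.2 4.3 -0.1 0 100;0.2 4.3 -0.1 0 100;0.2 4.3 -0.1 0 100;0.2 4.3 -0.1 0 100;0.2 4.3 -0.1 0 100;0.2 4.3 -0.1 0 100")

```text
clock: 2.65
tcp_pos: [0.3382, -0.2453, 0.4727]
ee_rot: [3.142, -0.0, 2.496]
contact_force: [-0.2, -0.5, 0.1]
gripper_width: 0.0858
grasp_force: 0.0
```

apply_moves(plan="0.2 4.3 -0.1 0 100;0.2 4.3 -0.1 0 100;0.2 4.3 0 0 100;0.2 4.3 0 0 100;0.2 4.3 0 0 100;0.2 4.3 0 0 100;0 0 0 0 100;0 0 0 0 100")

```text
clock: 3.65
tcp_pos: [0.4832, -0.0335, 0.4745]
ee_rot: [-3.141, -0.0, 2.496]
contact_force: [-0.2, -1.1, -0.2]
gripper_width: 0.0856
grasp_force: 0.0
```

```bash
python3 -c "
from h import *
go([.532,.050,.32],2.50); snap('wrist','w1')
for p in ([.5877,.0091,.2322],[.5167,.0618,.2332]): print(proj('w1',p))
a=cv2.imread('pics/w1.png');cv2.imwrite('pics/w1b.png',cv2.resize(a,(800,600),interpolation=cv2.INTER_CUBIC))"
```

```text
clock 3.65 tcp [ 0.4832 -0.0335  0.4745] rot [-3.141 -0.     2.496] F [-0.2 -1.1 -0.2] w 0.0856 
 shift cm [ 1.12  9.62 -0.06] turn -0.003926068729498855
[374.97352061 265.02193773]
[387.90066512 160.80703638]
```

View pics/w1b.png

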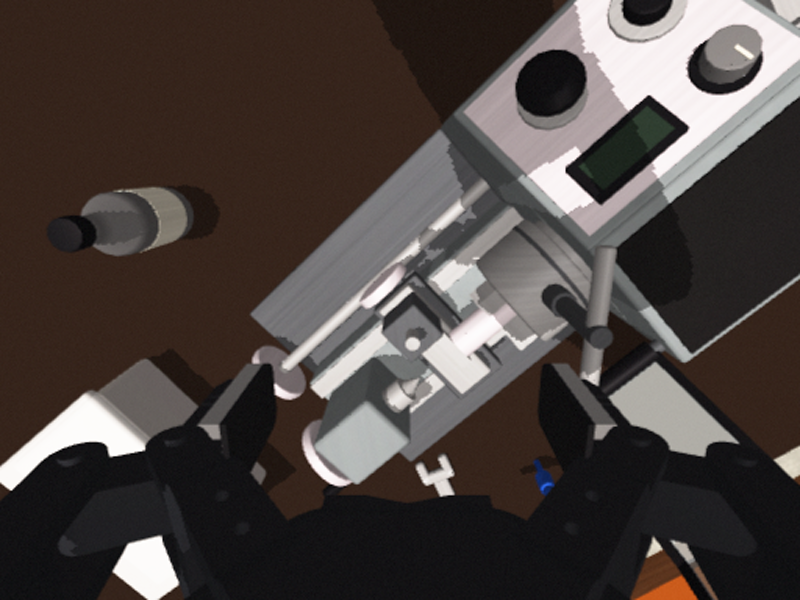

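The wrist view shows the near end of the bar at (605,250) in the enlarged picture, about (387,160) native. The prediction was (388,161), so the estimate holds. I'll go over the grip point, 24 mm off the bar's centre.

apply_moves(plan="0.3 2.4 0 0 100;0.3 2.4 0 0 100;0.3 2.4 0 0 100;0.3 2.4 0 0 100;0 0 1.5 0 100;0 0 1.5 0 100;0 0 0 0 100")

```text
clock: 4.58
tcp_pos: [0.5312, 0.0497, 0.4432]
ee_rot: [-3.14, -0.002, 2.495]
contact_force: [0.2, 0.5, 0.2]
gripper_width: 0.0852
grasp_force: 0.0
```

```bash
python3 -c "
from h import *
go([.5329,.0498,.232],2.503,.164)"
```

```text
clock 4.575 tcp [0.5312 0.0497 0.4432] rot [-3.140e+00 -2.000e-03  2.495e+00] F [0.2 0.5 0.2] w 0.0852 
 shift cm [-0.17  0.15  4.72] turn -0.008342950602326926
```

apply_moves(plan="-0.1 0.1 1.6 -0.008 100;0 0 1.6 0 100;0 0 1.5 0 100;0 0 0 0 100;0 0 0 0 0;0 0 0 0 0;0 0 0 0 0;0 0 0 0 0")

```text
clock: 5.58
tcp_pos: [0.5329, 0.0507, 0.3979]
ee_rot: [3.141, 0.0, 2.504]
contact_force: [-0.3, -0.5, 0.1]
gripper_width: 0.0122
grasp_force: 0.0
```

apply_moves(plan="0 0 0 0 0;0 0 0 0 0;0 0 0 0 0")

```text
clock: 5.95
tcp_pos: [0.5329, 0.0508, 0.3979]
ee_rot: [3.141, 0.0, 2.504]
contact_force: [-0.6, 0.7, 4.7]
gripper_width: 0.0071
grasp_force: 58.7
```

apply_moves(plan="0 0 -0.5 0 0;0 0 -1 0 0;0 0 -1 0 0;0 0 -1 0 0;0 0 -1 0 0;0 0 -1 0 0;0 0 0 0 0")

```text
clock: 6.82
tcp_pos: [0.5329, 0.0507, 0.4535]
ee_rot: [3.141, 0.001, 2.504]
contact_force: [-0.3, 0.2, -2.0]
gripper_width: 0.0071
grasp_force: 58.6
```

```bash
python3 -c "
from h import *
o=manip.get_obs();print(o['gripper_width'],o['grasp_force'],o['contact_force'],o['tcp_pos'])
snap('wrist','w2');snap('side','s2')
a=cv2.imread('pics/w2.png');b=cv2.imread('pics/s2.png')[120:260,195:345]
cv2.imwrite('pics/w2b.png',np.vstack([a[80:300,180:460],np.zeros((1,280,3),np.uint8),cv2.resize(b,(280,261))]))"
```

```text
0.007111707338437318 58.55924963951111 [-0.32364648  0.15906117 -2.03619949] [0.53293573 0.05073162 0.45353649]
```

View pics/w2b.png

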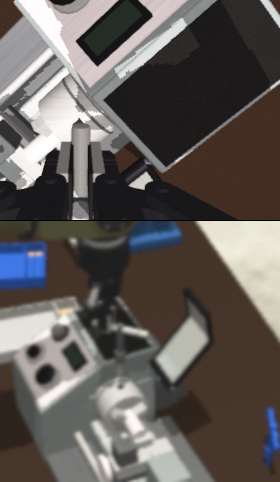

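The key has left the socket and hangs from the bar in the fingers, with about 2 N on the wrist. I'll carry it high to the tray.

apply_moves(plan="0 0 -1.5 0 0;0 0 -1.8 0 0;0 0 -1.7 0.1 0;0 0 -1.5 0.15 0;0 0 0 0.18 0;0 0 0 0.18 0;0 0 0 0.18 0;0 0 0 0.178 0")

```text
clock: 7.92
tcp_pos: [0.5329, 0.0508, 0.5185]
ee_rot: [3.141, -0.0, 1.53]
contact_force: [0.3, 0.5, -1.5]
gripper_width: 0.007
grasp_force: 58.6
```

```bash
python3 -c "
from h import *
go([.4066,.416,.10],1.536,.258)"
```

```text
clock 7.925 tcp [0.5329 0.0508 0.5185] rot [ 3.141 -0.     1.53 ] F [ 0.3  0.5 -1.5] w 0.007 
 shift cm [ 35.98 -14.13  16.05] turn -0.006078915621216652
```

apply_moves(plan="2.5 -1 0 0 0;3.8 -1.5 0 0 0;4 -1.6 0 0 0;4 -1.6 0 0 0;4 -1.6 0 0 0;4 -1.6 0 0 0;4 -1.6 0 0 0;4 -1.6 0 0 0")

```text
clock: 8.93
tcp_pos: [0.4219, 0.359, 0.5186]
ee_rot: [3.141, -0.0, 1.536]
contact_force: [0.4, -1.1, -1.6]
gripper_width: 0.0073
grasp_force: 58.7
```

apply_moves(plan="3.6 -1.3 1 0 0;2 -0.7 2 0 0;0 0 3 0 0;0 0 4 0 0;0 0 3 0 0;0 0 2 0 0;0 0 0 0 0")

```text
clock: 9.8
tcp_pos: [0.4048, 0.4141, 0.3661]
ee_rot: [-3.139, 0.002, 1.535]
contact_force: [0.7, 0.6, -1.2]
gripper_width: 0.0069
grasp_force: 58.6
```

```bash
python3 -c "
from h import *
go([.4066,.416,.003],1.536,.258)
snap('side','s3');snap('top','t3');snap('wrist','w3')
a=cv2.imread('pics/s3.png')[100:240,130:300];b=cv2.imread('pics/t3.png')[150:270,140:260];c=cv2.imread('pics/w3.png')
cv2.imwrite('pics/m3.png',np.hstack([np.vstack([cv2.resize(a,(360,297)),cv2.resize(b,(360,303))]),cv2.resize(c,(440,600))]))"
```

```text
clock 9.8 tcp [0.4048 0.4141 0.3661] rot [-3.139e+00  2.000e-03  1.535e+00] F [ 0.7  0.6 -1.2] w 0.0069 
 shift cm [ 0.28  0.26 10.51] turn -0.000691778612530225
```

View pics/m3.png

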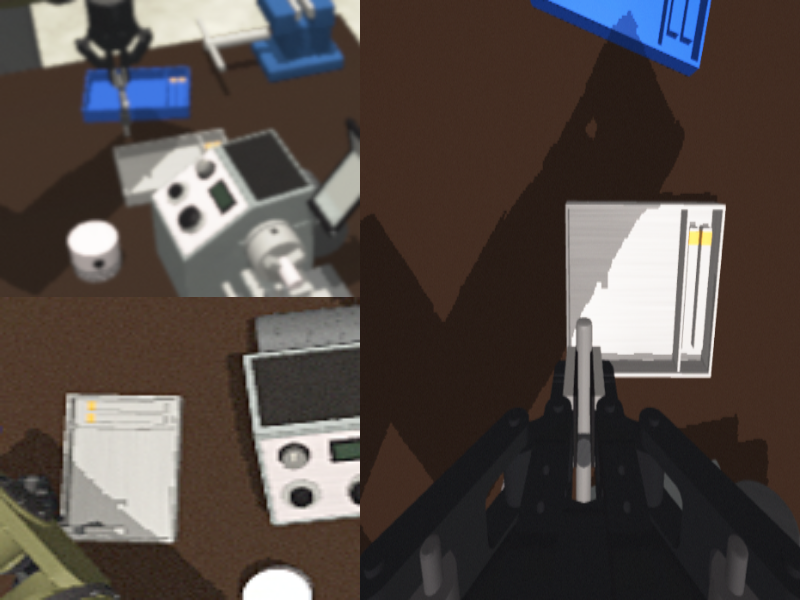

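Composite: the key hangs straight from the fingers near the tray's open end. In the wrist pane the tray corners are at (567,203), (725,205) and (711,376). I'll check those against the top view.

```bash
python3 -c "
from h import *
for x,y in((567,203),(725,205),(711,376)): print(onz('w3',((x-360)*512/440,y*384/600),.028))
for x,y in((66,396),(181,397),(176,541),(62,536)): print('top',onz('t3',(140+x/3,150+y*120/303),.028))
"
```

```text
[0.38603935 0.46044305 0.028     ]
[0.5823517  0.45228831 0.028     ]
[0.57898004 0.32357958 0.028     ]
top [0.17725012 0.44968795 0.028     ]
top [0.17407913 0.31900054 0.028     ]
top [-0.01167795  0.32501682  0.028     ]
top [-0.00375816  0.45270352  0.028     ]
```

apply_moves(plan="0.2 0.4 2.5 0 0;0 0 3 0 0;0 0 2.5 0 0;0 0 1.4 0 0;0 0 0.4 0 0;0 0 0.3 0 0;0 0 0.2 0 0;0 0 0 0 0")

```text
clock: 10.95
tcp_pos: [0.4087, 0.4164, 0.265]
ee_rot: [3.141, -0.0, 1.536]
contact_force: [-0.1, 0.0, -1.5]
gripper_width: 0.0072
grasp_force: 58.7
```

apply_moves(plan="0 0 0.2 0 0;0 0 0.1 0 0;0 0 0.1 0 0;0 0 0 0 0")

```text
clock: 11.45
tcp_pos: [0.409, 0.4169, 0.2627]
ee_rot: [3.139, -0.003, 1.536]
contact_force: [-1.0, 2.3, 11.4]
gripper_width: 0.0068
grasp_force: 60.2
```

apply_moves(plan="0 0.4 0.05 0 0;0 0.4 0.05 0 0;0 0.4 0.05 0 0;0 0.4 0.05 0 0;0 0.4 0.1 0 0;0 0.4 0.1 0 0;0 0.4 0.1 0 0;0 0 0 0 0")

```text
clock: 12.45
tcp_pos: [0.4374, 0.4158, 0.2578]
ee_rot: [3.138, -0.004, 1.536]
contact_force: [2.7, 1.6, 11.7]
gripper_width: 0.0072
grasp_force: 61.7
```

```bash
python3 -c "
from h import *
go([.4,.4,.1]);snap('wrist','w4');snap('side','s4')
a=cv2.imread('pics/s4.png')[130:230,160:280];c=cv2.imread('pics/w4.png')
cv2.imwrite('pics/m4.png',np.hstack([cv2.resize(a,(460,384),interpolation=cv2.INTER_CUBIC),c[:,180:]]))"
```

```text
clock 12.45 tcp [0.4374 0.4158 0.2578] rot [ 3.138 -0.004  1.536] F [ 2.7  1.6 11.7] w 0.0072 
 shift cm [-1.77 -3.74  0.26] turn None
```

View pics/m4.png

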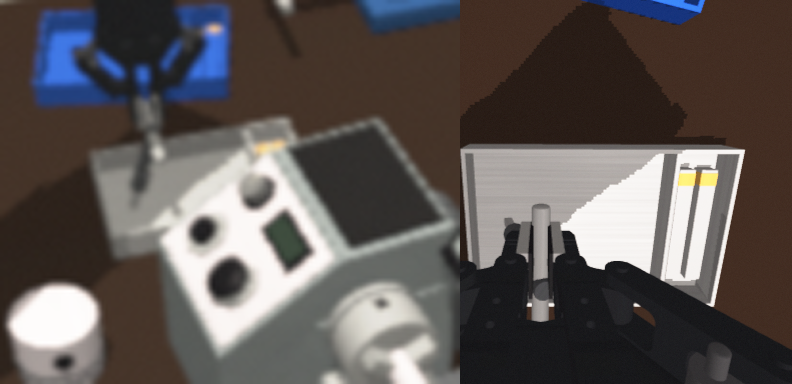

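Side pane: the shank leans, with the drive end lagging on the tray floor. The key is pivoting as planned, so I'll follow the arc.

apply_moves(plan="0 0.9 0.35 0 0;0 0.85 0.45 0 0;0 0.7 0.45 0 0;0 0.6 0.5 0 0;0 0.6 0.55 0 0;0 0.55 0.6 0 0;0 0.5 0.65 0 0;0 0.4 0.65 0 0")

```text
clock: 13.55
tcp_pos: [0.488, 0.4136, 0.2137]
ee_rot: [3.141, -0.0, 1.536]
contact_force: [0.8, 0.6, 3.1]
gripper_width: 0.007
grasp_force: 66.3
```

apply_moves(plan="0 0.4 0.7 0 0;0 0.3 0.7 0 0;0 0.2 0.7 0 0;0 0.1 0.6 0 0;0 0 0.3 0 0;0 0 0.1 0 0;0 0 0 0 0")

```text
clock: 14.42
tcp_pos: [0.4975, 0.4132, 0.1824]
ee_rot: [-3.141, 0.0, 1.536]
contact_force: [0.1, -0.9, -1.3]
gripper_width: 0.0072
grasp_force: 67.0
```

```bash
python3 -c "
from h import *
go([.4,.4,.1]);snap('wrist','w5');snap('side','s5')
a=cv2.imread('pics/s5.png')[130:230,160:280];c=cv2.imread('pics/w5.png')
cv2.imwrite('pics/m5.png',np.hstack([cv2.resize(a,(460,384),interpolation=cv2.INTER_CUBIC),c[:,180:]]))"
```

```text
clock 14.425 tcp [0.4975 0.4132 0.1824] rot [-3.141  0.     1.536] F [ 0.1 -0.9 -1.3] w 0.0072 
 shift cm [-1.65 -9.7  -7.25] turn None
```

View pics/m5.png

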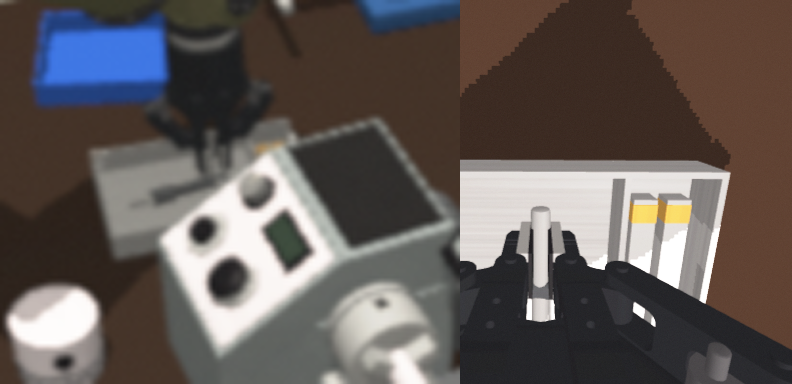

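The key lies nearly flat in the big compartment, with the bar about 6 mm above its rest. I'll lower the last few mm and release with a small opening.

apply_moves(plan="0 0 0.15 0 0;0 0 0.15 0 0;0 0 0.1 0 0;0 0 0 0 0")

```text
clock: 15.02
tcp_pos: [0.4977, 0.4132, 0.1789]
ee_rot: [3.141, -0.0, 1.536]
contact_force: [2.7, 0.8, 2.7]
gripper_width: 0.0073
grasp_force: 67.3
```

apply_moves(plan="0 0 0 0 12;0 0 0 0 16;0 0 0 0 22;0 0 0 0 28;0 0 0 0 28;0 0 -0.5 0 28;0 0 -2 0 28;0 0 -3 0 28")

```text
clock: 16.02
tcp_pos: [0.4976, 0.4132, 0.2351]
ee_rot: [-3.141, 0.0, 1.536]
contact_force: [0.2, 0.9, 1.2]
gripper_width: 0.0242
grasp_force: 0.0
```

apply_moves(plan="0 0 -5 0 28;0 0 -6 0 28;0 0 -6 0 28;0 0 -6 0 28;0 0 -6 0 0;0 0 -3 0 0;0 0 0 0 0")

```text
clock: 16.9
tcp_pos: [0.4966, 0.4125, 0.5579]
ee_rot: [3.137, -0.004, 1.536]
contact_force: [-0.4, -0.1, -0.7]
gripper_width: 0.0
grasp_force: 0.0
```

```bash
python3 -c "
from h import *
go([.715,.036,.36],np.pi/2,.173);snap('wrist','w6')
o=manip.get_obs();print(o['joint_pos'])
snap('side','s6')
a=cv2.imread('pics/s6.png')[130:230,160:280];c=cv2.imread('pics/w6.png')
cv2.imwrite('pics/m6.png',np.hstack([cv2.resize(a,(400,333),interpolation=cv2.INTER_CUBIC),cv2.resize(c[:,100:],(400,373))[:333]]))"
```

```text
clock 16.9 tcp [0.4966 0.4125 0.5579] rot [ 3.137 -0.004  1.536] F [-0.4 -0.1 -0.7] w 0.0 
 shift cm [-36.93  23.05   2.46] turn -0.03497620733671214
[6.36379122e-01 4.81519847e-01 9.32195267e-01 4.38404634e-05
 1.72546971e+00 6.71429058e-01]
```

View pics/m6.png

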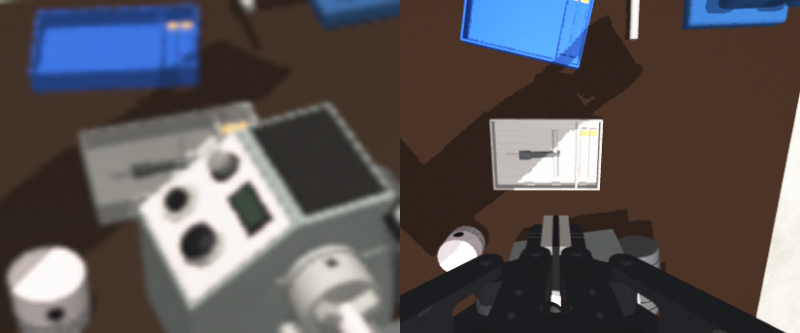

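The key lies flat in the big compartment of the grey tray: shank level, bar across it, right pane (520–558,155). Next is the guard. I'll turn so the 22 mm pad width points along the push.

apply_moves(plan="0 0 0 0.18 0;0 0 0 0.18 0;0 0 0 0.18 0;0 0 0 0.18 0;0 0 0 0.18 0;0 0 0 0.18 0;0 0 0 0.18 0;0 0 0 0.18 0")

```text
clock: 18.0
tcp_pos: [0.4977, 0.4132, 0.5524]
ee_rot: [3.14, 0.002, 0.09]
contact_force: [0.1, -1.1, 0.1]
gripper_width: 0.0003
grasp_force: 0.0
```

```bash
python3 -c "
from h import *
go([.708,.0375,.385],.094,.173)"
```

```text
clock 18.0 tcp [0.4977 0.4132 0.5524] rot [3.14e+00 2.00e-03 9.00e-02] F [ 0.1 -1.1  0.1] w 0.0003 
 shift cm [17.61 39.29 -0.55] turn -0.0041756893746418555
```

apply_moves(plan="1.6 3.6 -0.1 0 0;1.7 3.7 -0.1 0 0;1.7 3.7 -0.1 0 0;1.7 3.7 -0.1 0 0;1.7 3.7 -0.1 0 0;1.7 3.7 0 0 0;1.7 3.7 0 0 0;1.7 3.7 0 0 0")

```text
clock: 19.0
tcp_pos: [0.6608, 0.1313, 0.5575]
ee_rot: [3.142, 0.002, 0.096]
contact_force: [0.1, 0.9, 1.5]
gripper_width: -0.0001
grasp_force: 0.0
```

```bash
python3 -c "
from h import *
go([.708,.0375,.285],.094,.173)"
```

```text
clock 19.0 tcp [0.6608 0.1313 0.5575] rot [3.142e+00 2.000e-03 9.600e-02] F [0.1 0.9 1.5] w -0.0001 
 shift cm [3.86 9.78 9.94] turn 0.00182600970080804
```

apply_moves(plan="1 2.5 0 0 0;1 2.5 0 0 0;1 2.5 0 0 0;0.9 2.3 0 0 0;0 0 0 0 0")

```text
clock: 19.62
tcp_pos: [0.709, 0.0375, 0.5574]
ee_rot: [-3.141, 0.002, 0.094]
contact_force: [0.5, 0.9, 0.4]
gripper_width: 0.0003
grasp_force: 0.0
```

```bash
python3 -c "
from h import *
go([.708,.0375,.285],.094,.173)
snap('wrist','w7');snap('side','s7');snap('top','t7')
l=np.load('lathe.npz');f=lambda x,y,z:l['o']+l['R']@(np.array([x,y,z])/1e3)
# black-lip check in wrist view: predicted pixels of lip ends for several angles
for q in(2.1,2.2,2.3):
    p=R.from_euler('y',q).apply([-140,0,-30]);print(q,[proj('w7',f(70+p[0],y,172+p[2])).round(0) for y in(-20,55)],[proj('s7',f(70+p[0],y,172+p[2])).round(0) for y in(-20,55)])
"
```

```text
clock 19.625 tcp [0.709  0.0375 0.5574] rot [-3.141e+00  2.000e-03  9.400e-02] F [0.5 0.9 0.4] w 0.0003 
 shift cm [-0.05 -0.01  9.94] turn 0.00024332903811785656
2.1 [array([306., 243.]), array([217., 243.])] [array([302., 172.]), array([291., 157.])]
2.2 [array([306., 226.]), array([217., 226.])] [array([307., 172.]), array([295., 158.])]
2.3 [array([305., 209.]), array([218., 209.])] [array([310., 173.]), array([299., 158.])]
```

```bash
python3 -c "
import cv2
g=cv2.cvtColor(cv2.imread('pics/w7.png'),cv2.COLOR_BGR2GRAY)
for c in(222,232,290,300): print(c,[int(g[r,c-2:c+3].mean()) for r in range(150,300,4)])
print([int(x) for x in g[170,190:330:4]])"
```

```text
222 [32, 50, 57, 57, 56, 57, 57, 59, 60, 60, 59, 32, 17, 17, 26, 43, 61, 84, 14, 27, 25, 23, 107, 103, 101, 94, 90, 83, 56, 26, 25, 25, 26, 23, 26, 25, 25, 31]
232 [31, 31, 32, 31, 30, 31, 32, 51, 32, 88, 86, 103, 197, 191, 190, 180, 162, 139, 16, 25, 25, 27, 67, 49, 39, 31, 25, 24, 26, 24, 27, 26, 26, 24, 25, 26, 25, 25]
290 [52, 51, 51, 50, 47, 66, 149, 148, 150, 150, 147, 78, 115, 117, 117, 112, 116, 135, 18, 31, 68, 61, 144, 102, 107, 131, 109, 26, 27, 27, 25, 26, 26, 21, 26, 27, 26, 25]
300 [51, 52, 50, 50, 47, 69, 149, 150, 148, 153, 148, 81, 82, 75, 58, 68, 50, 28, 18, 31, 64, 92, 129, 144, 171, 237, 251, 246, 61, 38, 26, 25, 24, 24, 25, 26, 26, 30]
[76, 78, 83, 76, 75, 81, 78, 78, 47, 47, 33, 31, 51, 55, 53, 55, 55, 57, 57, 62, 62, 63, 68, 62, 66, 65, 69, 69, 71, 71, 70, 75, 75, 78, 78]
```

```bash
python3 -c "
from h import *
l=np.load('lathe.npz');o=manip.get_obs();c=l['R'].T@(o['tcp_pos']-l['o'])*1e3;print('now',c.round(1),c[2]-173)
def P(loc,th):
    p=R.from_euler('y',th,degrees=True).apply([loc[0],0,loc[1]]);return np.array([70+p[0],172+p[2]])
prev=None
for th in range(126,40,-6):
    e=P((-126.4,-13.6),th);a=np.array([e[0]+11,e[1]]);print('M',th,a.round(1),'' if prev is None else ((a-prev)/10*[1,-1]).round(2));prev=a
for th in range(48,-1,-6):
    e=P((-101,12),th);print('C',th,e.round(1),((e-prev)/10*[1,-1]).round(2));prev=e
"
```

```text
now [156.8  19.6 558.6] 385.560451797469
M 126 [144.3 282.3] 
M 120 [132.4 288.3] [-1.19 -0.6 ]
M 114 [120. 293.] [-1.24 -0.47]
M 108 [107.1 296.4] [-1.29 -0.34]
M 102 [ 94.  298.5] [-1.31 -0.2 ]
M 96 [ 80.7 299.1] [-1.33 -0.07]
M 90 [ 67.4 298.4] [-1.33  0.07]
M 84 [ 54.3 296.3] [-1.31  0.21]
M 78 [ 41.4 292.8] [-1.28  0.35]
M 72 [ 29. 288.] [-1.24  0.48]
M 66 [ 17.2 281.9] [-1.18  0.61]
M 60 [  6.  274.7] [-1.11  0.73]
M 54 [ -4.3 266.3] [-1.03  0.84]
M 48 [-13.7 256.8] [-0.94  0.94]
M 42 [-22.  246.5] [-0.83  1.04]
C 48 [ 11.3 255.1] [ 3.34 -0.86]
C 42 [  3.  248.5] [-0.84  0.66]
C 36 [ -4.7 241.1] [-0.76  0.74]
C 30 [-11.5 232.9] [-0.68  0.82]
C 24 [-17.4 224. ] [-0.59  0.88]
C 18 [-22.3 214.6] [-0.5   0.94]
C 12 [-26.3 204.7] [-0.39  0.99]
C 6 [-29.2 194.5] [-0.29  1.02]
C 0 [-31. 184.] [-0.18  1.05]
```

apply_moves(plan="0 0 2.5 0 0;0 0 3 0 0;0 0 2.5 0 0;0 0 1.5 0 0;0 0 0.4 0 0;0 0 0 0 0")

```text
clock: 20.52
tcp_pos: [0.7083, 0.0389, 0.4605]
ee_rot: [3.142, -0.001, 0.096]
contact_force: [0.2, 0.4, -0.3]
gripper_width: -0.0001
grasp_force: 0.0
```

apply_moves(plan="-0.6 0 0.3 0 0;-0.7 0 0.1 0 0;-0.6 0 -0.3 0 0;-0.6 0 -0.3 0 0;-0.6 0 -0.2 0 0;-0.6 0 -0.2 0 0;-0.7 0 -0.2 0 0;-0.7 0 -0.2 0 0")

```text
clock: 21.52
tcp_pos: [0.6571, 0.0336, 0.47]
ee_rot: [3.141, -0.0, 0.096]
contact_force: [2.1, -1.5, 1.0]
gripper_width: 0.0002
grasp_force: 1.3
```

```bash
cat >> h.py <<'E'
def st():
    l=np.load('lathe.npz');o=manip.get_obs();c=l['R'].T@(o['tcp_pos']-l['o'])*1e3;print('t',o['clock'],'axis lathe x,y, tip z',c.round(1)-[0,0,173],'F lathe',(l['R'].T@o['contact_force']).round(1))
E
python3 -c "
from h import *
st()"
```

```text
t 21.525 axis lathe x,y, tip z [105.4  18.4 297. ] F lathe [ 1.9 -1.7  1. ]
```

Contact: a push of about 2 N, which matches the hinge. I'll keep following the arc.

apply_moves(plan="-0.7 0 -0.1 0 0;-0.7 0 -0.1 0 0;-0.7 0 0 0 0;-0.7 0 0 0 0;-0.7 0 0 0 0;-0.7 0 0.1 0 0;-0.7 0 0.1 0 0;-0.7 0 0.2 0 0")

```text
clock: 22.52
tcp_pos: [0.6014, 0.0284, 0.4678]
ee_rot: [-3.142, -0.0, 0.096]
contact_force: [-0.2, -0.9, 5.2]
gripper_width: -0.0002
grasp_force: 2.4
```

apply_moves(plan="-0.7 0 0.2 0 0;-0.7 0 0.2 0 0;-0.6 0 0.2 0 0;-0.6 0 0.3 0 0;-0.6 0 0.3 0 0;-0.6 0 0.3 0 0;-0.6 0 0.4 0 0;-0.5 0 0.4 0 0")

```text
clock: 23.52
tcp_pos: [0.5527, 0.0237, 0.4444]
ee_rot: [-3.141, 0.0, 0.096]
contact_force: [-0.1, -0.4, 2.9]
gripper_width: 0.0004
grasp_force: 1.1
```

```bash
python3 -c "
from h import *
st()"
```

```text
t 23.525 axis lathe x,y, tip z [  0.5  18.4 271.4] F lathe [-0.2 -0.4  2.9]
```

apply_moves(plan="-0.5 0 0.4 0 0;-0.5 0 0.5 0 0;-0.4 0 0.5 0 0;-0.4 0 0.5 0 0;0 0 -0.5 0 0;1.2 0 0 0 0;1.3 0 0 0 0;0 0 0.5 0 0")

```text
clock: 24.52
tcp_pos: [0.561, 0.0245, 0.4253]
ee_rot: [-3.142, -0.0, 0.096]
contact_force: [-0.5, 0.1, 0.3]
gripper_width: -0.0001
grasp_force: 0.0
```

```bash
python3 -c "
from h import *
st()"
```

```text
t 24.525 axis lathe x,y, tip z [  8.9  18.4 252.3] F lathe [-0.5  0.2  0.3]
```

apply_moves(plan="-0.4 0 0.4 0 0;-0.5 0 0.4 0 0;-0.4 0 0.5 0 0;-0.4 0 0.5 0 0;-0.4 0 0.5 0 0;-0.3 0 0.5 0 0;-0.3 0 0.5 0 0;-0.3 0 0.5 0 0")

```text
clock: 25.52
tcp_pos: [0.5301, 0.0215, 0.3872]
ee_rot: [-3.142, -0.0, 0.096]
contact_force: [0.3, -1.2, 0.9]
gripper_width: -0.0002
grasp_force: 0.5
```

apply_moves(plan="-0.3 0 0.5 0 0;-0.2 0 0.5 0 0;-0.2 0 0.5 0 0;-0.2 0 0.5 0 0;-0.1 0 0.5 0 0;0 0 0.4 0 0;0 0 0 0 0")

```text
clock: 26.4
tcp_pos: [0.5202, 0.0206, 0.3583]
ee_rot: [-3.141, 0.001, 0.096]
contact_force: [0.3, 0.0, 0.2]
gripper_width: 0.0004
grasp_force: 0.0
```

```bash
python3 -c "
from h import *
st()"
```

```text
t 26.4 axis lathe x,y, tip z [-32.1  18.3 185.3] F lathe [0.3 0.  0.2]
```

apply_moves(plan="0 0 0.1 0 0;0 0 0.1 0 0;0 0 0.1 0 0;0 0 0 0 0")

```text
clock: 26.9
tcp_pos: [0.5202, 0.0206, 0.3569]
ee_rot: [3.141, -0.001, 0.096]
contact_force: [-5.9, -0.0, 13.0]
gripper_width: -0.0003
grasp_force: 6.2
```

The guard stopped at z 184 mm with 13 N, so it is fully down. I'll back off and go over the start button.

apply_moves(plan="0 0 0.1 0 0;0 0 0 0 0;0 0 -0.5 0 0;0 0 -2 0 0;0 0 -4 0 0;0 0 -4 0 0;0 0 -2 0 0;0 0 0 0 0")

```text
clock: 27.9
tcp_pos: [0.5202, 0.0206, 0.4807]
ee_rot: [3.141, -0.002, 0.096]
contact_force: [-0.3, 0.3, 0.2]
gripper_width: -0.0
grasp_force: 0.0
```

```bash
python3 -c "
from h import *
st()
l=np.load('lathe.npz');t=np.radians(30.6)
Rp=np.array([[np.cos(t),0,-np.sin(t)],[0,1,0],[np.sin(t),0,np.cos(t)]])
for n,p in(('start',[.4393,.1731,.1546]),('stop',[.4427,.1029,.16])):
    c=l['R'].T@(np.array(p)-l['o']);q=Rp.T@(c-[-.075,.1375,.1575]);print(n,'lathe',(c*1e3).round(1),'panel',(q*1e3).round(1))
# start forced to 15 mm plane, from top and side views
W=lambda q:l['o']+l['R']@(np.array([-.075,.1375,.1575])+Rp@q)
N=l['R']@Rp[:,2]
for f,uv,h in(('top0',c1(127,496),.015),('side0',c2(92,200),.015),('top0',c1(240,487),.025),('side0',c2(122,264),.025)):
    c,v=ray(f,uv);p0=W([0,0,h]);p=c+v*(N@(p0-c))/(N@v);print(f,p,(Rp.T@(l['R'].T@(p-l['o'])-[-.075,.1375,.1575])*1e3).round(1))
go([.44,.172,.26],.094,.173)
"
```

```text
t 27.9 axis lathe x,y, tip z [-32.1  18.3 307.7] F lathe [-0.2  0.4  0.2]
start lathe [-98.4 177.7 154.6] panel [-21.6  40.2   9.4]
stop lathe [-101.6  107.5  160. ] panel [-21.6 -30.   15.7]
top0 [0.43798236 0.17300807 0.16031806] [-19.8  40.3  15. ]
side0 [0.43938018 0.16595733 0.1607502 ] [-19.   33.1  15. ]
top0 [0.442386   0.10299303 0.17064718] [-16.4 -29.9  25. ]
side0 [0.44127814 0.09295296 0.16943826] [-18.8 -39.7  25. ]
clock 27.9 tcp [0.5202 0.0206 0.4807] rot [ 3.141e+00 -2.000e-03  9.600e-02] F [-0.3  0.3  0.2] w -0.0 
 shift cm [ -6.59 -15.85   4.75] turn 0.0018130657792401195
```

apply_moves(plan="-1.1 -1.8 0 0 0;-1.7 -2.6 0 0 0;-1.7 -2.6 0 0 0;-1.7 -2.6 0.5 0 0;-1.7 -2.6 1 0 0;-1.7 -2.6 1.5 0 0;-0.8 -1 1.2 0 0;0 0 0 0 0")

```text
clock: 28.9
tcp_pos: [0.4011, 0.1683, 0.4367]
ee_rot: [3.141, 0.002, 0.097]
contact_force: [-0.0, -0.5, 0.3]
gripper_width: -0.0001
grasp_force: 0.0
```

```bash
python3 -c "
from h import *
st();snap('wrist','w8')
for p in([.438,.173,.160],[.4393,.166,.1607],[.4424,.103,.1706],[.4413,.093,.1694]): print(proj('w8',p))
g=cv2.cvtColor(cv2.imread('pics/w8.png'),cv2.COLOR_BGR2GRAY)
m=(g<60).astype(np.uint8)
n,L,s,c=cv2.connectedComponentsWithStats(m)
for i in range(1,n):
    if s[i,4]>150: print(s[i],c[i].round(1))
"
```

```text
t 28.9 axis lathe x,y, tip z [-136.8  176.5  263.7] F lathe [-0.1 -0.5  0.3]
[260.169256   143.92501763]
[268.46492159 143.31866933]
[345.13893069 148.62080995]
[356.35383028 150.88688465]
[     0      0    512    384 125162] [238.7 249.3]
[ 214    0  212   20 3869] [317.4   8.7]
[ 399    0  113  115 2142] [441.5  76.5]
[237  56  44  36 499] [257.9  68.4]
[ 306   58   87   40 3126] [347.1  76.7]
[246 129  29  28 660] [259.7 142.7]
[ 319  129   46   38 1340] [341.2 147.4]
```

The start cap blob is at (259.7,142.7), 29 px across, which is 26 mm at that depth. The stop button is at (341,147). The prediction from the top view, (260,144), agrees.

```bash
python3 -c "
from h import *
p=onz('w8',(259.7,142.7),.160);l=np.load('lathe.npz');c=l['R'].T@(p-l['o'])*1e3;print(p,c)
q=(c+[-10-10.2,0,17.2])/1e3
go(l['o']+l['R']@q,.094,.173)"
```

```text
[0.43900364 0.17350269 0.16      ] [-98.63891987 178.16588335 160.        ]
clock 28.95 tcp [0.4016 0.1679 0.4374] rot [3.141e+00 1.000e-03 9.600e-02] F [ 0.7 -0.2 -0. ] w -0.0001 
 shift cm [ 1.77 -0.21  8.72] turn 0.0023662894369427256
```

apply_moves(plan="0.6 -0.1 2 0 0;0.6 -0.1 2.2 0 0;0.6 0 2.2 0 0;0 0 1.5 0 0;0 0 0.8 0 0;0.25 0 0.43 0 0;0.25 0 0.43 0 0;0 0 0 0 0")

```text
clock: 29.95
tcp_pos: [0.4245, 0.1721, 0.3421]
ee_rot: [3.142, -0.0, 0.096]
contact_force: [-0.5, -0.7, 0.6]
gripper_width: -0.0002
grasp_force: 0.0
```

```bash
python3 -c "
from h import *
st()"
```

```text
t 29.95 axis lathe x,y, tip z [-113.2  178.1  169.1] F lathe [-0.6 -0.7  0.6]
```

apply_moves(plan="0.1 0 0.17 0 0;0.1 0 0.17 0 0;0.1 0 0.17 0 0;0.1 0 0.17 0 0;0 0 0 0 0")

```text
clock: 30.58
tcp_pos: [0.4283, 0.1725, 0.3351]
ee_rot: [3.142, 0.0, 0.096]
contact_force: [-0.1, 0.2, 0.5]
gripper_width: -0.0001
grasp_force: 0.0
```

apply_moves(plan="0.05 0 0.09 0 0;0.05 0 0.09 0 0;0.05 0 0.09 0 0;0 0 0 0 0")

```text
clock: 31.08
tcp_pos: [0.4298, 0.1726, 0.3326]
ee_rot: [-3.142, -0.0, 0.096]
contact_force: [-0.9, 0.6, 2.6]
gripper_width: -0.0004
grasp_force: 1.1
```

```bash
python3 -c "
from h import *
st()"
```

```text
t 31.075 axis lathe x,y, tip z [-107.8  178.2  159.6] F lathe [-0.9  0.7  2.6]
```

apply_moves(plan="0.05 0 0.09 0 0;0.05 0 0.09 0 0;0.05 0 0.09 0 0;0 0 0 0 0")

```text
clock: 31.58
tcp_pos: [0.4314, 0.1728, 0.3299]
ee_rot: [-3.142, -0.0, 0.096]
contact_force: [0.3, 0.4, 4.9]
gripper_width: 0.0002
grasp_force: 2.0
```

apply_moves(plan="0.05 0 0.09 0 0;0.05 0 0.09 0 0;0 0 0 0 0")

```text
clock: 31.95
tcp_pos: [0.4323, 0.1729, 0.3285]
ee_rot: [-3.142, -0.0, 0.096]
contact_force: [-5.0, 0.2, 9.7]
gripper_width: -0.0001
grasp_force: 5.5
```

```bash
python3 -c "
from h import *
st()"
```

```text
t 31.95 axis lathe x,y, tip z [-105.4  178.2  155.5] F lathe [-5.   0.7  9.7]
```

The button has bottomed: 11 N along the panel normal. I'll add a hair more, hold, then retreat along the normal and up clear.

apply_moves(plan="0.03 0 0.05 0 0;0 0 0 0 0;-0.2 0 -0.34 0 0;-0.3 0 -0.52 0 0;-0.5 0 -0.9 0 0;-1 0 -2 0 0;0 0 -3 0 0;0 0 0 0 0")

```text
clock: 32.95
tcp_pos: [0.4125, 0.171, 0.3972]
ee_rot: [-3.141, -0.004, 0.096]
contact_force: [0.1, 0.4, -0.4]
gripper_width: -0.0001
grasp_force: 0.0
```

apply_moves(plan="-1 -1 -5 0 0;-1 -1 -5 0 0;0 0 0 0 0;0 0 0 0 0")

```text
clock: 33.45
tcp_pos: [0.3908, 0.1889, 0.4939]
ee_rot: [3.141, 0.002, 0.096]
contact_force: [0.1, 0.2, -0.6]
gripper_width: -0.0002
grasp_force: 0.0
```

```bash
python3 -c "
from h import *
st();snap('top','t9');snap('side','s9')
l=np.load('lathe.npz');f=lambda x,y,z:l['o']+l['R']@(np.array([x,y,z])/1e3)
a=cv2.imread('pics/top0.png').astype(int);b=cv2.imread('pics/t9.png').astype(int)
# bystanders: changed pixels between first and last top view, per region (800-scale boxes)
for n,(x0,y0,x1,y1) in dict(box=(590,260,695,375),spanner=(510,160,555,245),bluekey=(462,180,512,210),piston=(338,395,388,445),oil=(530,380,580,428),guard_old=(422,212,470,266)).items():
    s=[int(v*.64) for v in(x0,y0,x1,y1)];d=np.abs(a-b).max(2)[s[1]:s[3],s[0]:s[2]];print(n,(d>40).mean().round(3))
# black lip bar when down: brightness across it in the side view and top view
g=cv2.cvtColor(cv2.imread('pics/s9.png'),cv2.COLOR_BGR2GRAY);t=cv2.cvtColor(cv2.imread('pics/t9.png'),cv2.COLOR_BGR2GRAY)
for nm,im,fn in(('side',g,'s9'),('top',t,'t9')):
  print(nm,[int(im[int(round(proj(fn,f(x,-5,142))[1])),int(round(proj(fn,f(x,-5,142))[0]))]) for x in range(-110,-30,6)])
"
```

```text
t 33.45 axis lathe x,y, tip z [-145.1  198.   320.9] F lathe [ 0.1  0.2 -0.6]
box 0.0
spanner 0.0
bluekey 0.0
piston 0.773
oil 0.0
guard_old 0.599
side [97, 97, 98, 99, 97, 85, 54, 42, 98, 123, 45, 52, 93, 96]
top [147, 142, 151, 145, 144, 156, 41, 88, 195, 197, 199, 212, 221, 218]
```

```bash
python3 -c "
from h import *
a=cv2.imread('pics/side0.png').astype(int);
for n in('s5','s6','s9'):
    b=cv2.imread(f'pics/{n}.png').astype(int);print(n,(np.abs(a-b).max(2)[202:233,160:188]>40).mean(), b[202:233,160:188].mean((0,1)).round())
print(a[202:233,160:188].mean((0,1)).round())
g=lambda n:(cv2.imread(f'pics/{n}.png').min(2)>150)[195:240,150:200]
for n in('side0','s6','s9'): print(n,g(n).sum(),np.argwhere(g(n)).mean(0))
"
```

```text
s5 0.10023041474654378 [131. 135. 144.]
s6 0.08755760368663594 [130. 134. 142.]
s9 0.3225806451612903 [112. 116. 125.]
[133. 137. 146.]
side0 310 [17.3        23.37741935]
s6 329 [18.44072948 23.53799392]
s9 278 [17.60431655 23.83093525]
```

The piston's place in the side view is unchanged (white centroid within 0.5 px); the difference in the top view comes from the arm covering it and its shadow. I'm handing in.

```bash
python3 -c "
from rig import manip
print(manip.finish_job())"
```

```text
the job is handed in; nothing more can be done
None
```

I handed the job in at about 33.5 s, with no verdict returned: the key lies flat in the tray's big compartment, the guard is fully down, and start was then pressed home and released; the box, oil, piston and spanner look unmoved on camera, but I did not check the button's spring-back by camera.

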